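# Lock the breather coupling onto the glue tank

### The arm

A 7-joint arm with a two-finger parallel gripper is mounted at the origin on the work surface. World frame = base frame: x ahead of the robot, y to its left, z up, the work surface at z = 0. Lengths are in m, angles in rad, forces in N, time in s.
With the tool pointing down it reaches from about 0.35 to 0.9 m from the base axis. Payload 19.9 kg.
Tool frame: the origin (TCP) lies at the very end of the fingers, on their centre line; the grasp point (between the pads) lies 19 mm behind it (robot.tcp_to_grasp is the distance from the TCP to the grasp point, in m); z points along the fingers, y is the direction in which the jaws open and shut (so a half turn about z gives the same grasp; the last joint's range is limited). The gripper opens to 85 mm and grips with 20 to 120 N. Pads are 22 mm wide; open, the fingers measure 114 mm over their backs; the gripper's body (76 mm by 85 mm) begins 54 mm behind the grasp point. The pads swing forward as they close: fully open they stand 13 mm farther back than shut.
Start: joints at [-1.222, 0.417, -0.01, 1.614, 0.005, 1.111, -0.053], TCP at [0.238, 0.578, 0.231] pointing down, gripper open.
Joint ranges: [-2.81, 2.81], [-0.39, 2.02], [-1.27, 1.25], [0.06, 2.57], [-1.19, 4.33], [0.19, 2], [-2.82, 2.82]. Speed limits (rad/s): [1.89, 1.89, 2.39, 2.39, 3.01, 3.01, 3.01].

### API

Orientations are given as a unit quaternion [x, y, z, w].
In Python, from workcell import robot, hand, imaging, monitor gives the robot as it stands. Calls block until the motion is done:
- robot.move_to(position, orientation): joint-space move of the TCP to a pose.
- robot.line_to(position, v=0.15, frame=None): straight line of the TCP; frame=None keeps the orientation; v is the mean speed in m/s.
- robot.move_joints(angles): joint-space move.
- hand.ungrasp() and hand.grasp(): open the fingers fully, or close them until they stop; the grip force is fixed at half the most.
- robot.dwell(seconds).
- robot.inverse_kinematics(position, orientation): joint angles nearest the present ones, or None.
- imaging.grab_frame(name): name is "scene" or "top" or "wrist"; returns (picture, depth): 480x640x3 uint8, blue, green, red; 480x640 float32, m along the optical axis (not along the pixel's ray), 0 where there is no reading.
- imaging.camera_info(name): a dict with "camera_matrix" (3x3 intrinsics, pixels), "position" and "attitude" of the camera in the world. Camera axes: x right, y up, looking along -z (the intrinsics and any distortion apply to the point x, -y, -z); pixel columns grow to the right and rows downward; lengths in m; the calibration is good to about 2 mm. The wrist camera is an equidistant fisheye: a pixel r from the principal point sees the ray r / f radians off the axis. A picture is of the moment at which its call begins: read the wrist's pose just before it. camera_info takes no time and is no camera call; for the wrist camera it gives the pose at the moment of the call.
A pose or a line that the arm cannot do raises robot.IKError and nothing moves.
- robot.hand_in(): hands the job in, once; it reports no verdict.
Readings, each from a call of its own:
- monitor.get_time_s(): time.
- monitor.get_joint_pos(): joint angles.
- monitor.get_dq(): joint speeds.
- monitor.get_effort(): joint torques, N m.
- monitor.get_position(): TCP position.
- monitor.get_eef_rot(): TCP orientation.
- monitor.get_wrist_force(): force on the tool from outside, world axes, zero at the start.
- monitor.get_moment(): the same for the moment, N m.
- monitor.get_grip_width(): opening from 0.0 (shut) to 1.0 (fully open).
Only numpy, scipy, OpenCV 4.12 (cv2) and the standard library are available. Lean on these libraries where they do the work, as an engineer would, in place of code of your own. Each camera call takes 0.05 s, during which the arm holds its last target.

### The job

The glue tank has been filled, so close its filling fitting again: push the breather coupling squarely and fully home on the grooved adaptor while both its cam arms are still up, then swing the two cam arms down one after the other, each right down to its stop, and let go. Be gentle: the fitting stands on a thin plastic lid that cracks under a push of 30 N, and the arms must not be forced hard against their stops. Leave the other things on the bench where they are.

Things in the scene. Friction and masses are not known exactly. Their poses are not given: they have to be found in the camera images.
- coupling_grip (a point): Breather coupling (loose, about 0.45 kg, 112 mm high, mouth down on the bench): round aluminium cam-lock coupling, 70 mm outside, with a red upright cylinder (breather), 44 mm across, 40 mm high, on top to hold it by. This point: the breather's centre, on the axis, 87 mm above the mouth. z up along its axis, y from arm b to arm a, x across the arms (fingers fit either side along x).
- coupling_mouth (a point): Centre of the coupling's lower rim (open mouth), same axes. Socket 55 mm wide; the gasket inside, new and tight, stands up to 6 mm proud of its seat. Over those last mm the push between coupling and adaptor climbs from 10 to nearly 20 N (the coupling's weight counts towards it), then it stops hard; it stays where pushed. Fully home: adaptor top 41 to 42 mm inside the mouth.
- fitting_top (a point): Centre of the upper end face of the grooved aluminium adaptor on the tank, 204 mm above the bench, z up. A vertical post 53 mm across, top edge chamfered 3.5 mm, groove (41 mm across) 16 to 32 mm below the top. The thin lid gives: the adaptor sinks 1 mm per 6 N of push and springs back, so a push to a measured height stops short of home. Never push it with over 30 N.
- tank: Low white tank (200 x 260 mm, x by y) with a blue lid (210 x 270 mm, top 80 mm above the bench), fixed; origin under its centre. The adaptor and its black plastic fitting (flange 80 mm across) stand on the lid at y = -35 mm. The lid is flat but for bolt heads 4 mm high and a black plug 10 mm high. A brass outlet valve is on its -y side, low down.
- lever_a (a joint): Angle of cam arm a: 0 straight out, level; negative raised; positive swung down; 1.57 hanging straight down at its stop (closed). Starts -0.5 to -0.1. Stays where left; takes about 1.5 N at its end to swing, a little more as its cam draws on the groove. At the stop 5 N is plenty, 20 N damages the adaptor. With the coupling far from home the cam meets the lip and the arm stops early.
- lever_a_tip (a point): Middle of the widened end of cam arm a, a brass bar 12 mm wide, 6.5 mm thick, 68 mm from its pivot (the bar ends at 74 mm; a thin steel ring hangs beyond). The pivot is 35 mm from the coupling's axis on its +y side, 22 mm above the mouth, axis along x. Axes at this point: y outward along the arm, z square to its upper face (the outer one when down), which is 7 mm off the pivot line.
- lever_b (a joint): Angle of cam arm b, the same on the coupling's -y side.
- lever_b_tip (a point): The same for cam arm b, which is on the coupling's -y side.
- edge_paint: Bystander: glass jar, 54 mm in diameter, 85 mm high; origin under its centre.
- thinner_can: Bystander: can, 84 mm in diameter, 150 mm high; origin under its centre.
- spare_gasket: Bystander: spare flat rubber ring, 52 mm in diameter, 6 mm thick; origin under its centre.
- dust_plug: Bystander: aluminium dust plug, 60 mm in diameter, 53 mm high; origin under its centre.
- mallet: Bystander: wooden mallet, 260 mm long, lying along its x.
- glue_brush: Bystander: glue brush, 190 mm long, lying along its x.
- buckle_tray: Bystander: green divided tray, 150 x 110 x 35 mm; origin under its centre.
- thread_spool: Bystander: yellow thread spool, 48 mm in diameter, 68 mm high; origin under its centre.
- adaptor (a joint): How far the adaptor stands above its rest height as the lid gives, in m: 0 at rest, -0.001 sunk by 1 mm (6 N). Pressed in by 5 mm (30 N) the lid cracks.

How it is judged:
On the way, in this order (a step that is already met when the one before it is completed fails the run):
1. The coupling is pushed fully home on the adaptor (adaptor's top at least 40.5 mm inside the mouth) with both cam arms still up (below 0.5 rad) (z of fitting_top in the frame of coupling_mouth above 0.0405 m and horizontal distance between fitting_top and coupling_mouth below 0.005 m and value of joint each of lever_a, lever_b below 0.5 rad), for 0.2 s.
2. One cam arm is right down (beyond 1.4 rad) while the other is still up (below 0.5 rad) (((value of joint lever_a above 1.4 rad and value of joint lever_b below 0.5 rad) or (value of joint lever_b above 1.4 rad and value of joint lever_a below 0.5 rad))), for 0.2 s.
At the end, for the whole second after the job is handed in: The coupling sits home on the adaptor (adaptor's top at least 40.5 mm inside the mouth, within 4 mm of centre, tilted less than 0.05 rad), both cam arms are down beyond 1.4 rad and at rest, and the robot has let go (z of fitting_top in the frame of coupling_mouth above 0.0405 m and horizontal distance between fitting_top and coupling_mouth below 0.004 m and angle between coupling_mouth's own z axis and vertical below 0.05 rad and value of joint each of lever_a, lever_b above 1.4 rad and velocity of joint each of lever_a, lever_b below 0.1 rad/s); the robot touches nothing.
It fails at once if the lid under the adaptor is pressed in by more than 5 mm (30 N) (value of joint adaptor below -0.005 m).
It fails at once if the coupling and its cams bear on the adaptor with contact forces of more than 100 N in all (as when an arm is forced against its stop with about 20 N) (contact force between anything else and tank above 100 N).
It fails at once if another thing on the bench is moved by more than 20 mm (distance of any of edge_paint, thinner_can, spare_gasket, dust_plug, mallet, glue_brush, buckle_tray, thread_spool from where it was at the start of the episode above 0.02 m).
It also fails if it takes over 72 s, if anything falls off the work surface, if the arm or the gripper's body presses on something with over 40 N, if the wrist force passes 120 N, or if a joint passes its speed limit or range.

## Working session

There is one attempt and no reset: what is moved stays moved. The work goes in short steps, each a Python script; the robot and the scene stay as the last script left them, time stands still between calls to the robot, and variables do not carry over. Pictures are saved under pics/ and viewed, and the job is handed in when it is done.

```bash
ls; mkdir -p pics; cat > h.py <<'E'
import numpy as np, cv2
from workcell import robot, hand, imaging, monitor
from scipy.spatial.transform import Rotation as R
E
python3 - <<'E'
from h import *
for n in ["scene","top","wrist"]:
    p,d=imaging.grab_frame(n); cv2.imwrite(f"pics/{n}0.png",p); np.savez(f"{n}0.npz",p=p,d=d,**{k:np.array(v) for k,v in imaging.camera_info(n).items()})
    print(n,imaging.camera_info(n))
print(monitor.get_time_s(),monitor.get_position(),monitor.get_eef_rot(),monitor.get_wrist_force())
print(robot.tcp_to_grasp)
E
```

```text
pics
scene {'camera_matrix': array([[454.69990749,   0.        , 325.33014221],
       [  0.        , 454.69990749, 239.42723436],
       [  0.        ,   0.        ,   1.        ]]), 'position': array([0.92866742, 0.59564826, 1.07606306]), 'attitude': array([0.09103867, 0.31060095, 0.91541887, 0.23926408])}
top {'camera_matrix': array([[578.9251604 ,   0.        , 328.96425955],
       [  0.        , 578.9251604 , 234.85702057],
       [  0.        ,   0.        ,   1.        ]]), 'position': array([ 0.18719255, -0.01479558,  1.88066317]), 'attitude': array([ 0.07206131, -0.06909159, -0.69667202,  0.71040947])}
wrist {'camera_matrix': array([[371.64829954,   0.        , 323.28913687],
       [  0.        , 371.64829954, 237.42183286],
       [  0.        ,   0.        ,   1.        ]]), 'position': array([0.16040459, 0.60985668, 0.37276573]), 'attitude': array([-0.13625195, -0.09070479,  0.54920905,  0.8194983 ])}
0.15 [0.23800872 0.57763672 0.23083174] [ 1.94187549e-01  9.80964321e-01 -4.41190064e-04 -5.28750476e-05] [-0.93238523 -0.28591621  0.19709264]
0.0187
```

View pics/scene0.png

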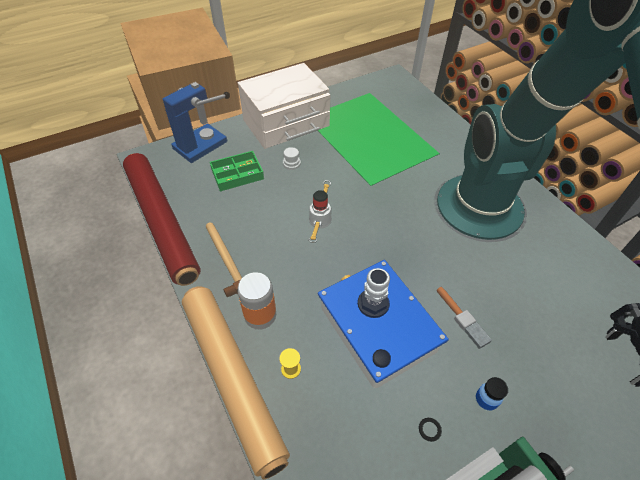

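View pics/top0.png

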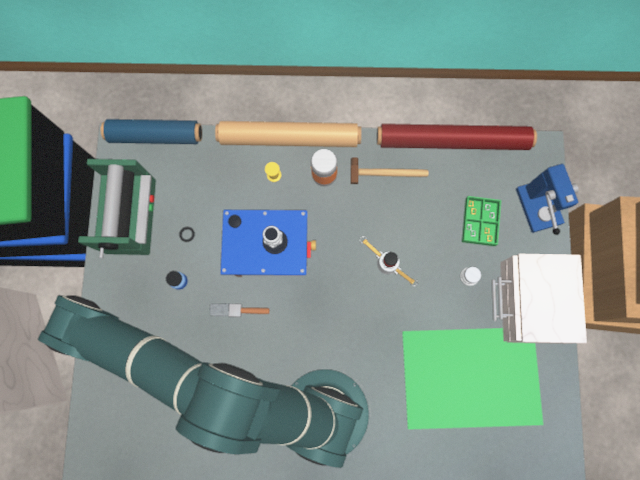

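View pics/wrist0.png

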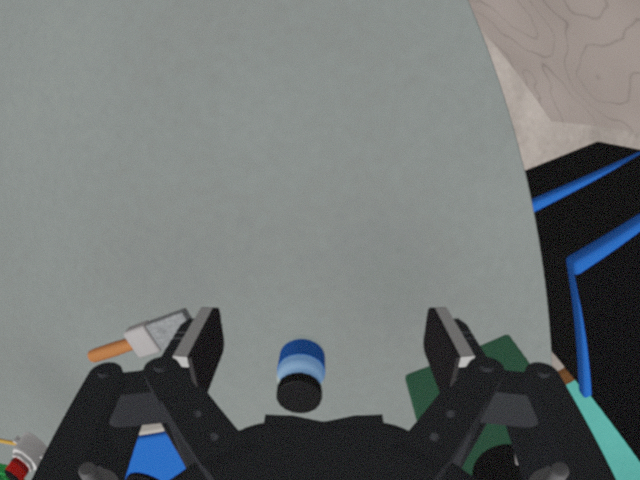

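The top view shows the coupling at about (390,260) with its arms on a diagonal, and the tank and adaptor at about (272,237). I'll measure both from the depth images.

```bash
cat >> h.py <<'E'
def cloud(d,info):
    K=info["camera_matrix"]; v,u=np.mgrid[0:d.shape[0],0:d.shape[1]]
    X=np.stack([(u-K[0,2])/K[0,0]*d,-(v-K[1,2])/K[1,1]*d,-d],-1)
    return X@R.from_quat(info["attitude"]).as_matrix().T+info["position"]
def circfit(P):
    A=np.c_[2*P[:,0],2*P[:,1],np.ones(len(P))]; s=np.linalg.lstsq(A,(P[:,:2]**2).sum(1),rcond=None)[0]
    return s[:2],np.sqrt(s[2]+s[0]**2+s[1]**2)
E
python3 - <<'E'
from h import *
for n in ["top","scene"]:
    z=np.load(n+"0.npz"); W=cloud(z["d"],z); p=z["p"]
    px={"top":[(390,260),(362,239),(414,284),(272,237),(270,225),(273,249),(350,320)],"scene":[(320,200),(326,184),(313,240),(377,278),(345,310),(400,220)]}[n]
    for u,v in px: print(n,(u,v),W[v,u].round(4))
    ok=z["d"]>0
    for nm,c in (("coup",[0.45,-0.17]),("fit",[0.5,0.2])):
        pass
    np.save(n+"W.npy",W)
    c=cv2.resize(p[200:310,200:440] if n=="top" else p[150:400,280:460],None,fx=3.3 if n=="top" else 2.4,fy=3.3 if n=="top" else 2.4,interpolation=cv2.INTER_CUBIC)
    cv2.imwrite(f"pics/{n}_crop.png",c)
E
```

```text
top (390, 260) [ 0.4695 -0.1936  0.1146]
top (362, 239) [ 0.5545 -0.1121  0.0096]
top (414, 284) [ 0.4104 -0.2834 -0.0012]
top (272, 237) [0.5168 0.1635 0.2063]
top (270, 225) [0.5527 0.1708 0.2068]
top (273, 249) [0.499  0.1699 0.1029]
top (350, 320) [ 0.2902 -0.0764 -0.0028]
scene (320, 200) [ 0.4847 -0.1801  0.1078]
scene (326, 184) [ 0.4127 -0.2695  0.0588]
scene (313, 240) [ 5.327e-01 -1.352e-01 -2.000e-04]
scene (377, 278) [0.534  0.1715 0.207 ]
scene (345, 310) [0.597  0.1482 0.0769]
scene (400, 220) [ 0.2578 -0.074  -0.0008]
```

View pics/top_crop.png

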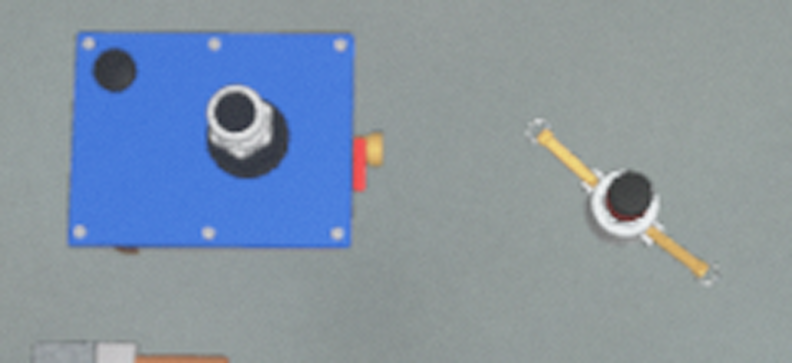

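View pics/scene_crop.png

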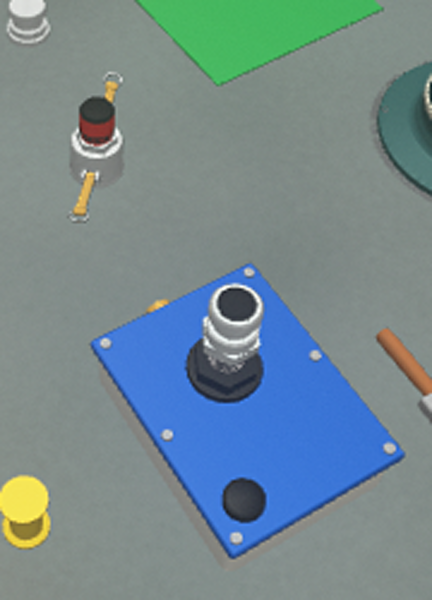

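```bash
cat > m.py <<'E'
from h import *
for n in ["top","scene"]:
    W=np.load(n+"W.npy"); z=np.load(n+"0.npz"); P=W.reshape(-1,3); C=z["p"].reshape(-1,3).astype(int)
    def sel(c,r,z0,z1): return (np.hypot(P[:,0]-c[0],P[:,1]-c[1])<r)&(P[:,2]>z0)&(P[:,2]<z1)
    a=P[sel((0.47,-0.19),0.06,0.108,0.118)]; print(n,"coup cap",len(a),a.mean(0).round(4),(a.max(0)-a.min(0)).round(4))
    a=P[sel((0.53,0.165),0.06,0.198,0.212)]; print(n,"fit top",len(a),((a.max(0)+a.min(0))/2).round(4),(a.max(0)-a.min(0)).round(4), circfit(a))
    hsv=cv2.cvtColor(z["p"],cv2.COLOR_BGR2HSV).reshape(-1,3)
    br=(hsv[:,0]>14)&(hsv[:,0]<30)&(hsv[:,1]>110)
    m=sel((0.47,-0.19),0.14,0.01,0.1)&br; a=P[m]; print("brass",len(a))
    u,s,vt=np.linalg.svd(a[:,:2]-a[:,:2].mean(0),full_matrices=False); print(vt[0],np.degrees(np.arctan2(vt[0][1],vt[0][0])),a.mean(0))
    t=(a[:,:2]-[0.472,-0.19])@vt[0]
    for lo,hi in((-.12,-.1),(-.1,-.08),(-.08,-.06),(-.06,-.04),(.04,.06),(.06,.08),(.08,.1),(.1,.12)):
        q=(t>lo)&(t<hi); 
        if q.sum(): print(lo,q.sum(),np.median(a[q],0).round(4))
    bl=(hsv[:,0]>100)&(hsv[:,0]<125)&(hsv[:,1]>140)&(P[:,2]>0.07)&(P[:,2]<0.09)&(abs(P[:,0]-.5)<.2)&(abs(P[:,1]-.2)<.25)
    print("lid",cv2.minAreaRect(P[bl][:,:2].astype(np.float32)),np.median(P[bl][:,2]))
E
python3 m.py
```

```text
top coup cap 110 [ 0.4748 -0.1949  0.1128] [0.0411 0.0403 0.0097]
top fit top 228 [0.5279 0.1686 0.2049] [0.0527 0.0511 0.0137] (array([0.52777313, 0.16835078]), np.float64(0.018894692016277966))
brass 118
[-0.65472848 -0.75586415] -130.89906533281854 [ 0.4788137  -0.19198695  0.04045993]
-0.12 3 [ 0.5443 -0.117   0.0444]
-0.1 20 [ 0.5356 -0.1253  0.0377]
-0.08 18 [ 0.5223 -0.142   0.034 ]
-0.06 16 [ 0.5097 -0.1566  0.0323]
0.04 15 [ 0.4432 -0.2331  0.0397]
0.06 18 [ 0.4314 -0.2473  0.0463]
0.08 19 [ 0.4186 -0.2625  0.0556]
0.1 2 [ 0.4114 -0.2705  0.0565]
lid ((0.5258424878120422, 0.20260903239250183), (0.2077922224998474, 0.26663869619369507), 0.3932672142982483) 0.08113246827186205
scene coup cap 124 [ 0.4768 -0.1925  0.1117] [0.0432 0.0417 0.0088]
scene fit top 361 [0.5285 0.1683 0.2037] [0.0534 0.0531 0.0103] (array([0.52945653, 0.16999752]), np.float64(0.01867808514531534))
brass 97
[0.65289384 0.75744942] 49.239857756733464 [ 0.49191557 -0.17650103  0.04114621]
-0.1 26 [ 0.4174 -0.2632  0.055 ]
-0.08 4 [ 0.4239 -0.2523  0.0492]
0.04 17 [ 0.5096 -0.1577  0.0318]
0.06 15 [ 0.5227 -0.1432  0.0347]
0.08 19 [ 0.5358 -0.1249  0.0388]
0.1 11 [ 0.5442 -0.1162  0.0399]
lid ((0.5280917882919312, 0.2039642333984375), (0.209776371717453, 0.2691425681114197), 0.6756015419960022) 0.08070860818284725
```

```bash
cat >> h.py <<'E'
def down(psi): return [np.cos(psi/2),np.sin(psi/2),0,0]
def fcloud(d,info):
    K=info["camera_matrix"]; v,u=np.mgrid[0:d.shape[0],0:d.shape[1]]
    x=(u-K[0,2])/K[0,0]; y=(v-K[1,2])/K[1,1]; r=np.hypot(x,y)+1e-9; s=np.tan(np.minimum(r,1.5))/r
    X=np.stack([x*s*d,-y*s*d,-d],-1)
    return X@R.from_quat(info["attitude"]).as_matrix().T+info["position"]
def st(m=""): print(m,"t",round(monitor.get_time_s(),2),"tcp",np.round(monitor.get_position(),4),"F",np.round(monitor.get_wrist_force(),2),"w",round(monitor.get_grip_width(),3))
def wgrab(tag):
    i=imaging.camera_info("wrist"); p,d=imaging.grab_frame("wrist"); cv2.imwrite(f"pics/{tag}.png",p)
    W=fcloud(d,i); np.savez(tag+".npz",p=p,d=d,W=W); return p,W
E
python3 - <<'E'
from h import *
p=monitor.get_position(); robot.line_to([p[0],p[1],0.34],v=0.2); st()
q=np.array(monitor.get_joint_pos()); q[0]=0.35; robot.move_joints(list(q)); st()
tgt=[0.476,-0.1935,0.26]
print(np.round(monitor.get_joint_pos(),2), robot.inverse_kinematics(tgt,down(np.radians(49.2))), robot.inverse_kinematics([.476,-.1935,.07],down(np.radians(49.2))))
robot.move_to(tgt,down(np.radians(49.2))); st()
wgrab("w1")
E
```

```text
t 0.84 tcp [0.2378 0.5774 0.3391] F [0.06 0.19 0.6 ] w 1.007
 t 3.94 tcp [ 0.5769 -0.239   0.3391] F [ 0.92  0.92 -0.47] w 1.003
[ 0.35  0.34 -0.01  1.48  0.    1.33 -0.05] [ 0.30267218  0.18946538  0.02678475  1.85471924 -0.00566691  1.09748089
 -0.38053327] [ 0.30986297  0.44517818  0.01976711  2.0130929  -0.01347942  0.68344199
 -0.37393819]
 t 4.54 tcp [ 0.4763 -0.1932  0.2604] F [-0.43  0.84  0.47] w 0.999
```

View pics/w1.png

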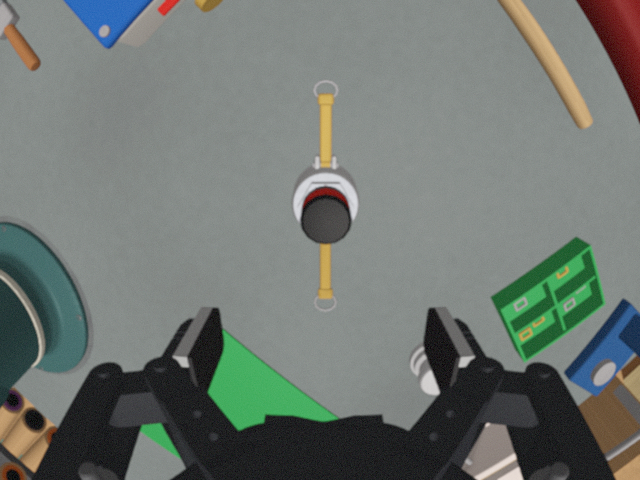

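The wrist view shows the coupling's cap at (326,217) and its arms vertical in the image from (325,97) to (325,297), so the yaw is right. Next I'll get its 3D position.

```bash
cat > m2.py <<'E'
from h import *
z=np.load("w1.npz"); P=z["W"].reshape(-1,3); hsv=cv2.cvtColor(z["p"],cv2.COLOR_BGR2HSV).reshape(-1,3)
r=np.hypot(P[:,0]-.476,P[:,1]+.1935)
a=P[(r<.04)&(P[:,2]>.106)&(P[:,2]<.12)]; print("cap",len(a),((a.max(0)+a.min(0))/2).round(4),(a.max(0)-a.min(0)).round(4),a.mean(0).round(4))
b=P[(r<.05)&(P[:,2]>.058)&(P[:,2]<.072)]; print("bodytop",len(b),b.mean(0).round(4),(b.max(0)+b.min(0))/2,(b.max(0)-b.min(0)).round(4))
br=(hsv[:,0]>14)&(hsv[:,0]<30)&(hsv[:,1]>110)&(r<.14)&(r>.03)&(P[:,2]>.01)
a=P[br]; u,s,vt=np.linalg.svd(a[:,:2]-a[:,:2].mean(0),full_matrices=False); d=vt[0]*np.sign(vt[0][0]); print(np.degrees(np.arctan2(d[1],d[0])))
t=(a[:,:2]-[.476,-.1935])@d; c=(a[:,:2]-[.476,-.1935])@[-d[1],d[0]]
for lo in np.arange(-.12,.12,.02):
    q=(t>lo)&(t<lo+.02)
    if q.sum()>5: print(lo.round(2),q.sum(),t[q].mean().round(4),c[q].mean().round(4),a[q][:,2].mean().round(4))
print(t.min(),t.max(), "bench",np.median(P[(r>.1)&(r<.14)][:,2]))
E
python3 m2.py
```

```text
cap 1958 [ 0.476  -0.1953  0.1099] [0.043  0.0431 0.0077] [ 0.4765 -0.1945  0.1102]
bodytop 295 [ 0.4847 -0.1841  0.0653] [ 0.47762714 -0.19207426  0.06516004] [0.0452 0.0441 0.0136]
49.18028522932959
-0.12 11 -0.1007 -0.0015 0.056
-0.1 235 -0.0905 -0.0011 0.0525
-0.08 203 -0.07 -0.001 0.0432
-0.06 109 -0.0548 -0.0009 0.0365
-0.02 10 -0.0037 -0.0095 0.2963
0.0 50 0.0109 0.0209 0.3434
0.02 68 0.036 -0.0013 0.0281
0.04 217 0.0503 -0.0012 0.0305
0.06 220 0.0704 -0.001 0.0336
0.08 262 0.0904 -0.0009 0.0631
0.1 70 0.1024 -0.0012 0.0381
-0.10106035823695268 0.10450408628355265 bench -0.0006354499991479134
```

```bash
python3 - <<'E'
from h import *
robot.line_to([0.4765,-0.1945,0.15],v=0.15); st()
robot.line_to([0.4765,-0.1945,0.070],v=0.08); st("down")
hand.grasp(); st("grasp"); print(np.round(monitor.get_moment(),3))
i=monitor.get_position()
robot.line_to([i[0],i[1],0.078],v=0.05); st("up"); robot.dwell(0.2); st()
robot.line_to([i[0],i[1],0.36],v=0.2)
F=[]
for k in range(8):
    robot.dwell(0.03); F.append(monitor.get_wrist_force())
print(np.mean(F,0),np.std(F,0)); st()
p,d=imaging.grab_frame("scene"); cv2.imwrite("pics/s1.png",cv2.resize(p[60:360,200:500],(700,700)))
E
```

```text
t 5.47 tcp [ 0.4771 -0.1947  0.1507] F [-0.49 -0.9   0.08] w 0.996
down t 6.62 tcp [ 0.4768 -0.1946  0.0704] F [-1.02 -0.06  0.22] w 0.999
grasp t 7.09 tcp [ 0.4767 -0.1946  0.0704] F [-0.67 -0.4   6.36] w 0.501
[0.263 0.449 0.038]
up t 7.4 tcp [ 0.4768 -0.1946  0.0783] F [ 0.02  0.03 -4.78] w 0.502
 t 7.6 tcp [ 0.4765 -0.1945  0.0778] F [ 0.47  0.71 -4.62] w 0.504
[ 0.40529828  0.05340189 -4.92215877] [0.59966378 0.70968204 0.44359249]
 t 9.43 tcp [ 0.4766 -0.1945  0.3597] F [ 0.95 -0.23 -4.42] w 0.5
```

View pics/s1.png

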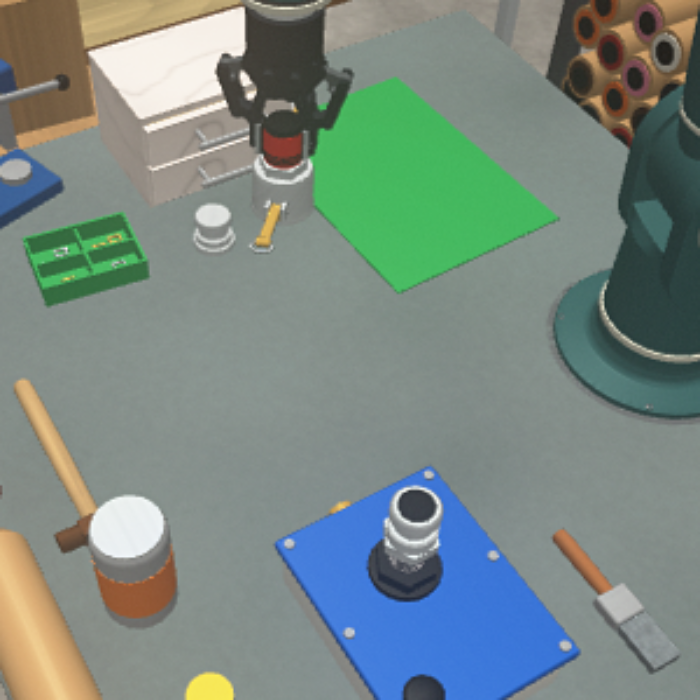

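```bash
python3 - <<'E'
from h import *
W=np.load("topW.npy"); print("can",W[160,323])
robot.move_to([0.528,0.05,0.36],down(np.radians(90))); st(); print(np.round(monitor.get_joint_pos(),2))
p,W=wgrab("w2"); P=W.reshape(-1,3)
r=np.hypot(P[:,0]-.528,P[:,1]-.1685)
a=P[(r<.04)&(P[:,2]>.197)&(P[:,2]<.212)]; print("fit",len(a),((a.max(0)+a.min(0))/2).round(4),(a.max(0)-a.min(0)).round(4),a.mean(0).round(4))
m=((r<.04)&(P[:,2]>.197)&(P[:,2]<.212)).reshape(480,640)
for i in(1,99): print(i,np.percentile(a,i,axis=0).round(4))
print(circfit(a))
E
```

```text
can [0.77507333 0.01931776 0.15474396]
 t 10.46 tcp [0.528  0.0496 0.3599] F [ 0.95 -1.21 -4.65] w 0.498
[ 0.04  0.16 -0.22  1.67  0.04  1.32 -0.18]
fit 1676 [0.5271 0.1671 0.2021] [0.0527 0.0463 0.0097] [0.5264 0.1698 0.2031]
1 [0.5018 0.1457 0.199 ]
99 [0.5525 0.1887 0.2056]
(array([0.52713089, 0.164722  ]), np.float64(0.020180508877738007))
```

View pics/w2.png

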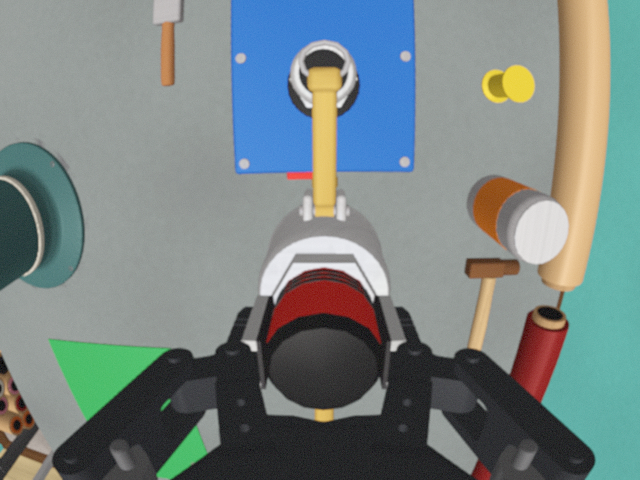

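```bash
python3 - <<'E'
from h import *
z=np.load("w2.npz"); P=z["W"].reshape(-1,3); hsv=cv2.cvtColor(z["p"],cv2.COLOR_BGR2HSV).reshape(-1,3)
bl=(hsv[:,0]>100)&(hsv[:,0]<125)&(hsv[:,1]>140)&(P[:,2]>0.07)&(P[:,2]<0.09)&(abs(P[:,0]-.53)<.15)
a=P[bl]; print(len(a),a.min(0),a.max(0),np.median(a[:,2]))
s=a[abs(a[:,1]-.12)<.02]; print("x edges",s[:,0].min(),s[:,0].max(),(s[:,0].min()+s[:,0].max())/2)
r=np.hypot(P[:,0]-.528,P[:,1]-.1685)
m=((r<.05)&(P[:,2]>.195)&(P[:,2]<.214))
for y0 in np.arange(.14,.2,.004):
    q=P[m&(abs(P[:,1]-y0)<.002)]
    if len(q): print(y0.round(3),len(q),q[:,0].min().round(4),q[:,0].max().round(4),((q[:,0].min()+q[:,0].max())/2).round(4),np.median(q[:,2]).round(4))
for n in ["top","scene"]:
    W=np.load(n+"W.npy").reshape(-1,3); r=np.hypot(W[:,0]-.528,W[:,1]-.1685); a=W[(r<.035)&(W[:,2]>.195)&(W[:,2]<.214)]
    print(n)
    for y0 in np.arange(.14,.2,.004):
        q=a[abs(a[:,1]-y0)<.002]
        if len(q)>1: print(y0.round(3),len(q),q[:,0].min().round(4),q[:,0].max().round(4))
E
```

```text
24598 [0.42228233 0.06800987 0.07580262] [0.63182675 0.27445502 0.08951512] 0.07934444105088528
x edges 0.42417520227053807 0.631160749042412 0.527667975656475
0.144 18 0.5136 0.5407 0.5271 0.1996
0.148 82 0.5096 0.5454 0.5275 0.2016
0.152 134 0.505 0.5486 0.5268 0.2029
0.156 126 0.5033 0.5511 0.5272 0.2032
0.16 140 0.5017 0.5518 0.5268 0.2033
0.164 146 0.5007 0.5526 0.5267 0.2034
0.168 104 0.5017 0.5534 0.5276 0.2031
0.172 172 0.5017 0.5534 0.5275 0.2037
0.176 253 0.5017 0.5527 0.5272 0.2037
0.18 218 0.5034 0.5502 0.5268 0.2037
0.184 175 0.505 0.5486 0.5268 0.2037
0.188 107 0.5082 0.5389 0.5235 0.2034
0.192 2 0.5137 0.5279 0.5208 0.2019
top
0.144 6 0.5203 0.5359
0.148 23 0.5093 0.5436
0.152 14 0.5084 0.5482
0.156 22 0.5028 0.5514
0.16 25 0.5028 0.5497
0.164 20 0.5021 0.5542
0.168 29 0.5032 0.5543
0.172 20 0.5016 0.5527
0.176 21 0.5033 0.554
0.18 26 0.5062 0.5514
0.184 13 0.5089 0.5444
0.188 13 0.5116 0.5477
0.192 13 0.5147 0.5411
0.196 2 0.5321 0.5348
scene
0.144 4 0.516 0.5302
0.148 16 0.512 0.5419
0.152 23 0.5107 0.5486
0.156 25 0.5078 0.5507
0.16 34 0.5047 0.5537
0.164 31 0.502 0.5538
0.168 36 0.5024 0.5543
0.172 38 0.505 0.5553
0.176 38 0.5018 0.5542
0.18 35 0.5073 0.5523
0.184 30 0.5084 0.5498
0.188 36 0.5105 0.5482
0.192 27 0.5159 0.5417
0.196 7 0.5235 0.5376
```

```bash
cat >> h.py <<'E'
def F(n=4):
    s=[]
    for k in range(n):
        s.append(monitor.get_wrist_force()); robot.dwell(0.02)
    return np.mean(s,0)
E
python3 - <<'E'
from h import *
x,y=0.5275,0.1687
robot.line_to([x,y,0.36],v=0.15)
robot.line_to([x,y,0.282],v=0.12); robot.dwell(.2)
b=F(10); print("base",b.round(2)); np.save("base.npy",b); st()
for z in np.arange(0.278,0.2575,-0.002):
    robot.line_to([x,y,z],v=0.04); f=F(4)-b; p=monitor.get_position()
    print(round(z,4),np.round(p,4),f.round(2),"ins",round((.204-max(f[2],0)/6000-(p[2]-.0704))*1000,2))
    if f[2]>9 or np.hypot(*f[:2])>6: print("STOP");break
st()
E
```

```text
base [ 0.31 -0.01 -5.3 ]
 t 12.62 tcp [0.5276 0.1687 0.2822] F [-0.78 -0.29 -4.98] w 0.499
0.278 [0.5274 0.1687 0.2779] [-0.19 -0.33 -0.06] ins -3.46
0.276 [0.5275 0.1687 0.276 ] [-0.49  0.08  0.2 ] ins -1.62
0.274 [0.5275 0.1687 0.2739] [-0.51 -0.16 -0.43] ins 0.45
0.272 [0.5275 0.1687 0.272 ] [-0.23  0.14  0.19] ins 2.41
0.27 [0.5275 0.1687 0.2699] [-0.54  0.22  0.28] ins 4.4
0.268 [0.5275 0.1687 0.268 ] [-0.46 -0.14  0.05] ins 6.43
0.266 [0.5275 0.1687 0.266 ] [-0.4   0.25  0.35] ins 8.37
0.264 [0.5275 0.1687 0.264 ] [-0.26  0.    0.37] ins 10.38
0.262 [0.5275 0.1687 0.262 ] [-0.18  0.14  0.17] ins 12.38
0.26 [0.5275 0.1687 0.26  ] [-0.01 -0.14  0.19] ins 14.4
0.258 [0.5275 0.1687 0.258 ] [-0.37 -0.06  0.21] ins 16.38
 t 16.1 tcp [0.5275 0.1687 0.258 ] F [ 0.42 -0.07 -5.21] w 0.502
```

```bash
python3 - <<'E'
from h import *
x,y=0.5275,0.1687; b=np.load("base.npy")
def step(z,v=.03,n=3):
    robot.line_to([x,y,z],v=v); f=F(n)-b; p=monitor.get_position()
    ins=(.204-max(f[2],0)/6000-(p[2]-.0704))*1000
    print(round(z,4),np.round(p,4),f.round(2),"ins",round(ins,2)); return f,ins
for z in np.arange(.254,.242,-.004):
    f,i=step(z)
    if f[2]>7: break
while f[2]<17 and z>.228:
    z-=.001; f,i=step(z,v=.02)
    if np.hypot(*f[:2])>8: print("LAT"); break
st()
E
```

```text
0.254 [0.5274 0.1687 0.2539] [-0.72  0.55  0.42] ins 20.46
0.25 [0.5275 0.1687 0.2499] [-0.49  0.2   0.76] ins 24.37
0.246 [0.5275 0.1687 0.2459] [-0.9  -0.41  0.62] ins 28.37
0.242 [0.5275 0.1687 0.2419] [-0.01  0.1   0.45] ins 32.4
0.241 [0.5275 0.1687 0.241 ] [-0.53  0.91 -0.13] ins 33.38
0.24 [0.5275 0.1687 0.24  ] [-0.17 -0.11  0.16] ins 34.4
0.239 [0.5275 0.1687 0.239 ] [-0.19 -0.03 -0.08] ins 35.42
0.238 [0.5275 0.1687 0.238 ] [-0.58 -0.31  0.07] ins 36.43
0.237 [0.5276 0.1687 0.2371] [0.25 0.19 1.8 ] ins 36.97
0.236 [0.5276 0.1688 0.2362] [-0.47 -0.21  6.94] ins 37.0
0.235 [0.5276 0.1688 0.2353] [-1.12 -0.37 10.49] ins 37.32
0.234 [0.5277 0.1688 0.2344] [-1.9  -0.45 11.68] ins 38.08
0.233 [0.5277 0.1688 0.2334] [-1.81 -0.63 11.42] ins 39.06
0.232 [0.5277 0.1688 0.2325] [-1.87 -1.05 12.83] ins 39.8
0.231 [0.5277 0.1688 0.2315] [-2.63 -1.14 13.79] ins 40.58
0.23 [0.5277 0.1688 0.2306] [-2.48 -1.15 14.28] ins 41.45
0.229 [0.5277 0.1688 0.2297] [-3.06 -1.04 16.05] ins 42.06
0.228 [0.5277 0.1688 0.229 ] [-5.12 -1.74 20.09] ins 42.09
 t 21.63 tcp [0.5277 0.1688 0.229 ] F [-4.64 -1.3  14.88] w 0.502
```

```bash
python3 - <<'E'
from h import *
x,y=0.5273,0.1687; b=np.load("base.npy")
z=.228
while 1:
    z-=.0004
    robot.line_to([x,y,z],v=.02); f=F(5)-b; p=monitor.get_position()
    ins=(.204-max(f[2],0)/6000-(p[2]-.0704))*1000
    print(round(z,4),np.round(p,4),f.round(2),"ins",round(ins,2))
    if f[2]>22.3 or z<.2262: break
st(); R0=R.from_quat(monitor.get_eef_rot()).as_matrix(); print(R0.round(4), monitor.get_moment())
E
```

```text
0.2276 [0.5277 0.1688 0.2287] [-4.33 -1.75 21.85] ins 42.05
0.2272 [0.5277 0.1688 0.2285] [-4.95 -2.01 22.96] ins 42.12
 t 22.3 tcp [0.5277 0.1688 0.2285] F [-4.29 -1.96 18.1 ] w 0.501
[[ 1.0e-04  1.0e+00  1.5e-03]
 [ 1.0e+00 -1.0e-04  3.0e-04]
 [ 3.0e-04  1.5e-03 -1.0e+00]] [-0.50457952  1.41802196 -0.04033601]
```

```bash
python3 - <<'E'
from h import *
x,y=0.5273,0.1687; b=np.load("base.npy")
for z in (.2285,.2300,.2312,.2318):
    robot.line_to([x,y,z],v=.03); f=F(3)-b; p=monitor.get_position()
    print(z,np.round(p,4),f.round(2),"ins",round((.204-f[2]/6000-(p[2]-.0704))*1000,2))
    if f[2]<5: break
hand.ungrasp(); st()
p=monitor.get_position()
robot.line_to([p[0],p[1],.36],v=.2); st()
wgrab("w3")
for n in ("scene","top"):
    i=imaging.camera_info(n); p,d=imaging.grab_frame(n); np.savez(n+"3.npz",p=p,d=d,W=cloud(d,i))
    if n=="scene": cv2.imwrite("pics/s3.png",cv2.resize(p[220:400,290:470],(720,720),interpolation=cv2.INTER_CUBIC))
E
```

```text
0.2285 [0.5277 0.1688 0.2294] [-2.45 -1.72 17.11] ins 42.19
0.23 [0.5277 0.1688 0.2305] [-0.6  -0.06 11.35] ins 42.04
0.2312 [0.5276 0.1688 0.2313] [2.77 0.41 6.98] ins 41.96
0.2318 [0.5272 0.1687 0.2316] [1.87 0.33 4.79] ins 41.96
 t 24.0 tcp [0.5273 0.1687 0.2318] F [-0.31 -1.22  0.23] w 0.998
 t 24.79 tcp [0.5269 0.1685 0.3588] F [-0.14  0.28 -0.85] w 1.003
```

View pics/s3.png

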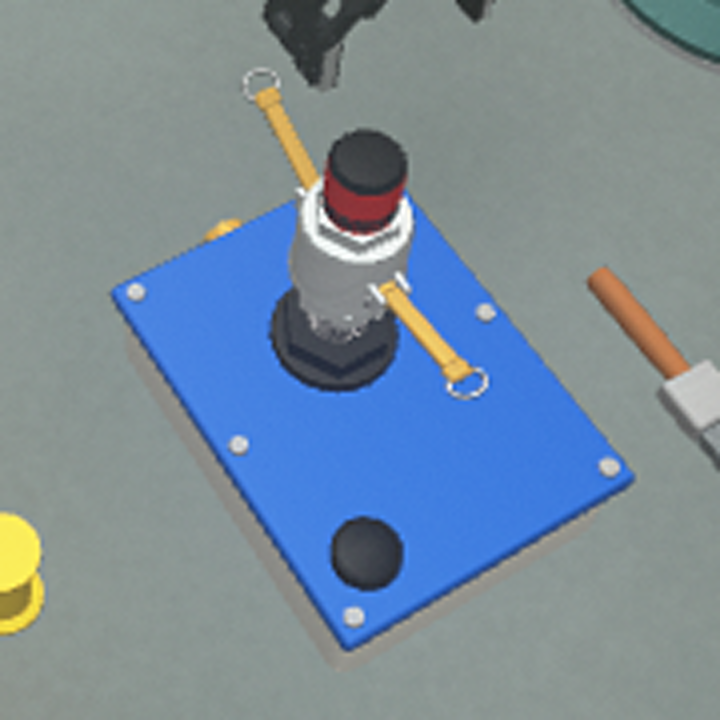

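View pics/w3.png

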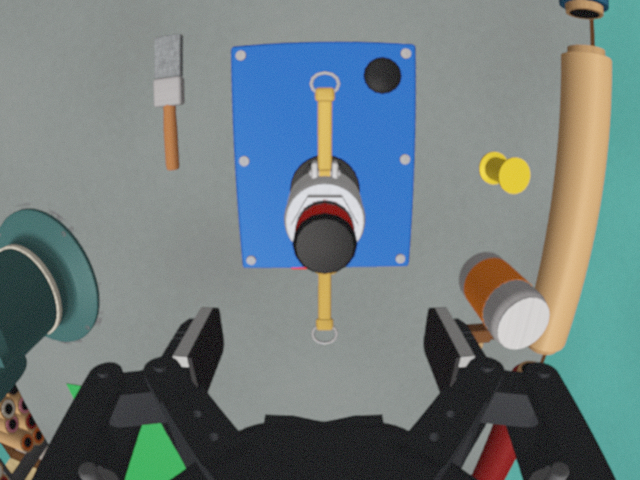

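```bash
python3 - <<'E'
from h import *
for n in ("w3","scene3","top3"):
    z=np.load(n+".npz"); P=z["W"].reshape(-1,3); hsv=cv2.cvtColor(z["p"],cv2.COLOR_BGR2HSV).reshape(-1,3)
    r=np.hypot(P[:,0]-.5275,P[:,1]-.1687)
    a=P[(r<.04)&(P[:,2]>.269)&(P[:,2]<.285)]; print(n,"cap",len(a),a.mean(0).round(4),np.median(a[:,2]).round(4),(a.max(0)-a.min(0)).round(3))
    a=P[(hsv[:,0]>14)&(hsv[:,0]<30)&(hsv[:,1]>110)&(r<.13)&(r>.035)&(P[:,2]>.15)&(P[:,2]<.26)]
    for s in(1,-1):
        for lo in (.05,.07,.09):
            q=a[(s*(a[:,1]-.1687)>lo)&(s*(a[:,1]-.1687)<lo+.02)]
            if len(q)>3: print(s,lo,len(q),np.median(q,0).round(4))
E
```

```text
w3 cap 2721 [0.5269 0.1691 0.2717] 0.2717 [0.041 0.04  0.005]
1 0.05 287 [0.5266 0.2289 0.1929]
1 0.07 286 [0.5269 0.249  0.1961]
1 0.09 289 [0.5265 0.2669 0.1985]
-1 0.05 240 [0.5276 0.107  0.2011]
-1 0.07 292 [0.5272 0.0886 0.2092]
-1 0.09 183 [0.5268 0.0737 0.2159]
scene3 cap 244 [0.5295 0.1698 0.2728] 0.2728 [0.042 0.042 0.008]
1 0.05 37 [0.5284 0.2283 0.1941]
1 0.07 34 [0.5293 0.2487 0.1971]
1 0.09 37 [0.5286 0.2677 0.1999]
-1 0.05 40 [0.5277 0.1096 0.2019]
-1 0.07 37 [0.5281 0.0889 0.2115]
-1 0.09 24 [0.5284 0.0731 0.2171]<stdin>:5: RuntimeWarning: Mean of empty slice.
  ret = um.true_divide(
  return _methods._mean(a, axis=axis, dtype=dtype,
  ret = ret.dtype.type(ret / rcount)
Traceback (most recent call last):
ValueError: zero-size array to reduction operation maximum which has no identity
```

The coupling is seated: the cap is about 0.272 m up, the insertion reading stayed at 42 mm while the force rose from 16 to 23 N, and both arms are still up along ±y. Next I'll swing the +y arm down.

```bash
cat >> h.py <<'E'
C=np.array([0.5272,0.1688,0.184])
def geom(side,sg,phi):
    out=np.array([0,side,0.]); up=np.array([0,0,1.])
    t=-np.sin(phi)*out-np.cos(phi)*up; x=sg*(np.cos(phi)*out-np.sin(phi)*up)
    return out,up,list(R.from_matrix(np.c_[x,np.cross(t,x),t]).as_quat())
def tcp(th,side,phi,r=.062,gap=0.):
    out=np.array([0,side,0.]); up=np.array([0,0,1.])
    n=np.sin(th)*out+np.cos(th)*up; e=np.cos(th)*out-np.sin(th)*up
    k=np.clip((phi-th)/.3,-1,1)
    return C+.035*out+e*(r-.011*k*np.cos(phi-th))+n*(.007+.011*abs(np.sin(phi-th))+gap), n
def push(side,phi,th0,th1,dth,stop,v=.06,nf=2,b=None):
    th=th0
    while th<th1-1e-9:
        th=min(th+dth,th1); p,n=tcp(th,side,phi); robot.line_to(list(p),v=v); f=F(nf)-b
        print(round(th,3),f.round(1),"n",round(f@n,2),"err",((np.array(monitor.get_position())-p)*1000).round(1))
        if f@n>stop or np.linalg.norm(f)>stop+4: print("STOP"); break
    return th
E
python3 - <<'E'
from h import *
phi=np.radians(42)
for side,sg in((1,1),(-1,-1)):
    out,up,q=geom(side,sg,phi)
    for th in(-.45,.2,.9,1.57):
        k=robot.inverse_kinematics(list(tcp(th,side,phi)[0]),q); print(side,th,tcp(th,side,phi)[0].round(3),None if k is None else np.round(k,2))
side,sg=1,1; out,up,q=geom(side,sg,phi)
h=tcp(-.35,side,phi)[0]+np.array([0,0,.06])
hand.grasp()
robot.move_to(list(h),q); st()
p=tcp(-.35,side,phi,gap=.005)[0]; robot.line_to(list(p),v=.15); robot.dwell(.15); b=F(8); print("base",b.round(2)); np.save("b1.npy",b)
push(side,phi,-.35,.25,.1,6,b=b); st()
cam=imaging.grab_frame("scene")[0]; cv2.imwrite("pics/s4.png",cv2.resize(cam[200:400,270:470],(720,720),interpolation=cv2.INTER_CUBIC))
E
```

```text
1 -0.45 [0.527 0.248 0.225] [-0.54  0.65 -0.32  1.48  0.65  1.66 -1.01]
1 0.2 [0.527 0.258 0.186] [-0.56  0.7  -0.31  1.49  0.65  1.62 -1.05]
1 0.9 [0.527 0.253 0.136] [-0.56  0.75 -0.29  1.52  0.66  1.54 -1.09]
1 1.57 [0.527 0.219 0.115] [-0.54  0.74 -0.27  1.59  0.67  1.47 -1.09]
-1 -0.45 [0.527 0.089 0.225] [ 0.36  0.38 -0.24  1.9  -0.73  1.11  0.54]
-1 0.2 [0.527 0.08  0.186] [ 0.37  0.44 -0.23  1.92 -0.73  1.06  0.61]
-1 0.9 [0.527 0.085 0.136] [ 0.38  0.52 -0.26  1.94 -0.75  0.97  0.67]
-1 1.57 [0.527 0.119 0.115] [ 0.37  0.55 -0.33  1.96 -0.76  0.88  0.65]
 t 26.42 tcp [0.527  0.2521 0.2785] F [ 0.26 -1.36  0.09] w -0.001
base [ 0.19 -0.19  0.13]
-0.25 [-0.3  0.4  0. ] n -0.08 err [-0.1  0.1 -0.4]
-0.15 [-0.5  0.4 -0.5] n -0.53 err [-0.1  0.  -0.2]
-0.05 [-0.5  0.2  0.2] n 0.21 err [-0.1  0.  -0.2]
0.05 [-0.3  0.5  0.7] n 0.77 err [-0.1  0.  -0.2]
0.15 [0.1 0.8 0.3] n 0.38 err [-0.1 -0.  -0.2]
0.25 [-0.1  0.7  1.1] n 1.2 err [-0.1 -0.  -0.2]
 t 29.0 tcp [0.5271 0.2574 0.1826] F [ 0.98 -0.18  1.19] w -0.003
```

View pics/s4.png

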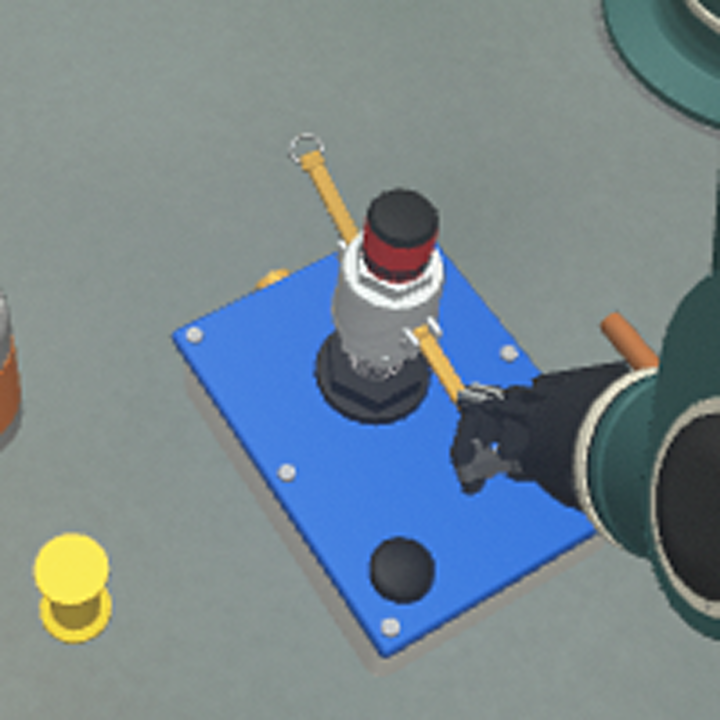

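The +y arm is following the fingertips, with about 1 N of resistance. I'll carry on to the stop.

```bash
python3 - <<'E'
from h import *
phi=np.radians(42); b=np.load("b1.npy")
th=push(1,phi,.25,1.4,.115,8,b=b)
if th>=1.39:
    th=push(1,phi,th,1.47,.035,5.5,v=.04,b=b)
    if th>=1.469: th=push(1,phi,th,1.62,.012,4.5,v=.03,nf=3,b=b)
st()
cam=imaging.grab_frame("scene")[0]; cv2.imwrite("pics/s5.png",cv2.resize(cam[200:400,270:470],(720,720),interpolation=cv2.INTER_CUBIC))
E
```

```text
0.365 [0.1 1.1 0.7] n 1.03 err [-0.1 -0.1 -0.2]
0.48 [-0.5  0.6  0.3] n 0.53 err [-0.1 -0.1 -0.3]
0.595 [-0.5  0.3 -0.1] n 0.11 err [-0.1 -0.  -0.3]
0.71 [0.1 0.2 0.3] n 0.41 err [-0.1 -0.1 -0.3]
0.825 [-0.3  0.2 -0.1] n 0.13 err [-0.1 -0.  -0.3]
0.94 [ 0.  -0.3  0.5] n 0.05 err [-0.1 -0.1 -0.2]
1.055 [-0.3  0.9 -0.5] n 0.51 err [-0.  -0.2 -0.2]
1.17 [-0.1  0.4 -0.3] n 0.3 err [-0.  -0.4 -0. ]
1.285 [-0.6 -0.3 -0.1] n -0.29 err [ 0.  -0.4 -0. ]
1.4 [-0.3  0.8  0.6] n 0.87 err [ 0.  -0.4  0. ]
1.435 [-0.3  1.  -0.3] n 0.94 err [-0. -0.  0.]
1.47 [ 0.2  0.6 -0.4] n 0.52 err [ 0.  -0.1  0. ]
1.482 [ 0.4  1.6 -0.2] n 1.57 err [-0.   0.1 -0. ]
1.494 [-0.3  1.4 -1.1] n 1.34 err [-0.  0. -0.]
1.506 [ 0.3  1.6 -1.2] n 1.57 err [ 0. -0.  0.]
1.518 [ 0.9  1.  -0.1] n 1.01 err [ 0. -0. -0.]
1.53 [ 0.2  1.3 -0.8] n 1.25 err [ 0. -0.  0.]
1.542 [-0.3  1.5 -0.4] n 1.5 err [ 0. -0.  0.]
1.554 [ 0.2  1.4 -0.8] n 1.42 err [-0. -0.  0.]
1.566 [-0.4  1.6 -0.8] n 1.62 err [ 0. -0.  0.]
1.578 [ 0.3  1.3 -1.6] n 1.34 err [ 0. -0.  0.]
1.59 [-0.2  1.5 -0.8] n 1.47 err [ 0. -0. -0.]
1.602 [-0.2  1.6 -0.6] n 1.6 err [ 0. -0.  0.]
1.614 [ 0.2  1.3 -0.7] n 1.29 err [ 0. -0. -0.]
1.62 [-0.3  2.2 -1. ] n 2.21 err [-0. -0. -0.]
 t 36.66 tcp [0.5272 0.2159 0.1144] F [ 0.56  1.54 -0.81] w 0.003
```

View pics/s5.png

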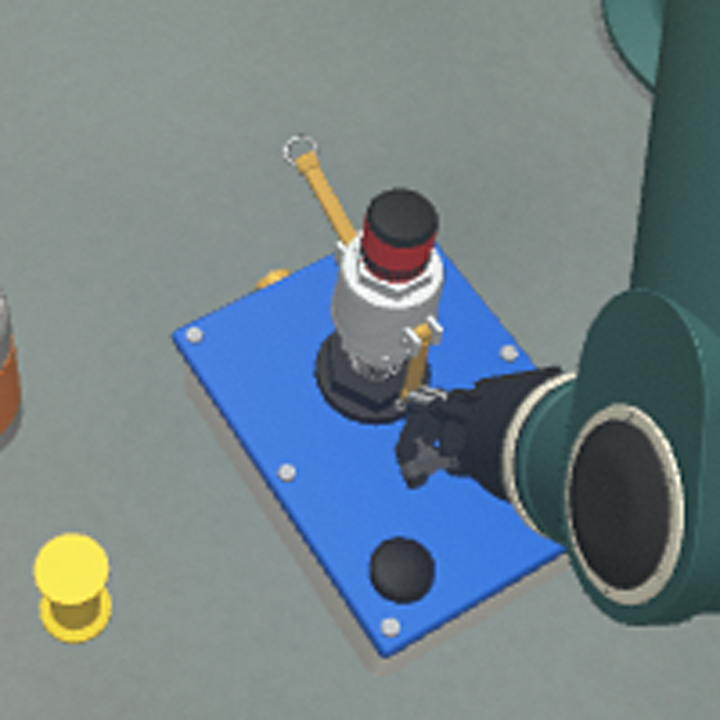

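```bash
python3 - <<'E'
from h import *
phi=np.radians(42); b=np.load("b1.npy")
th=push(1,phi,1.62,1.78,.014,4.0,v=.05,nf=2,b=b)
st()
i=imaging.camera_info("scene");p,d=imaging.grab_frame("scene"); cv2.imwrite("pics/s6.png",cv2.resize(p[240:340,330:430],(700,700),interpolation=cv2.INTER_CUBIC))
np.savez("s6.npz",p=p,d=d,W=cloud(d,i))
E
```

```text
1.634 [ 0.5  1.2 -1.3] n 1.31 err [ 0.  -0.1  0. ]
1.648 [ 0.3  2.4 -1.3] n 2.48 err [-0.   0.1 -0. ]
1.662 [ 0.   3.4 -1.7] n 3.55 err [-0.1  0.2 -0. ]
1.676 [ 0.6  4.2 -3.3] n 4.48 err [-0.   0.1 -0.1]
STOP
 t 37.84 tcp [0.5272 0.2125 0.1142] F [ 0.52  4.3  -2.74] w -0.0
```

View pics/s6.png

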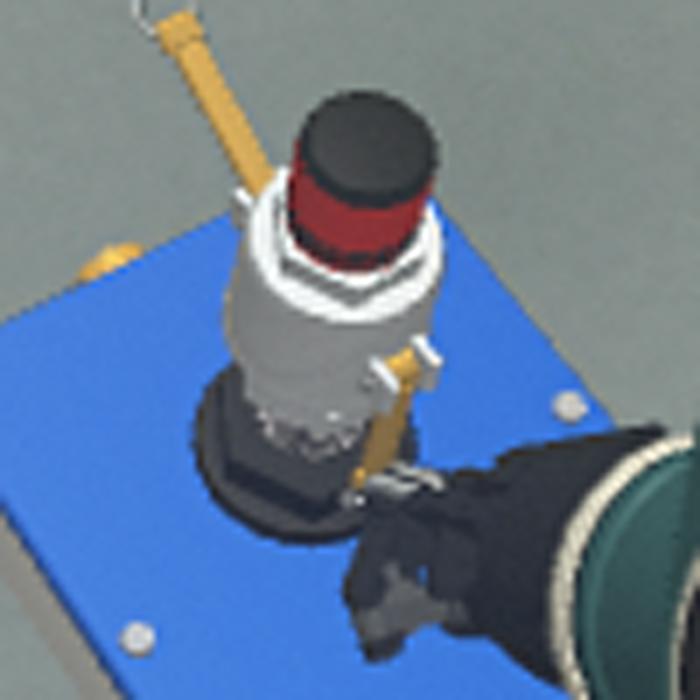

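```bash
python3 - <<'E'
from h import *
phi=np.radians(42)
p=np.array(monitor.get_position())
robot.line_to(list(p+[0,.03,.01]),v=.15)
robot.line_to([C[0],.27,.36],v=.3)
robot.move_to([C[0],.17,.37],down(np.pi/2)); st()
w=wgrab("w7")
side,sg=-1,-1; out,up,q=geom(side,sg,phi)
h=tcp(-.6,side,phi)[0]+np.array([0,-.01,.06])
robot.move_to(list(h),q); st()
p=tcp(-.6,side,phi,gap=.005)[0]; robot.line_to(list(p),v=.15); robot.dwell(.15); b=F(8); print("base",b.round(2)); np.save("b2.npy",b)
th=push(side,phi,-.6,.0,.12,6,b=b); st()
E
```

```text
t 40.07 tcp [0.5268 0.1707 0.3691] F [ 0.2   0.78 -0.55] w 0.001
 t 40.99 tcp [0.527  0.0864 0.2921] F [-0.45  1.12  0.33] w -0.004
base [ 0.09 -0.13 -0.13]
-0.48 [-0.6  0.  -0.2] n -0.12 err [-0.  -0.2 -0.2]
-0.36 [-0.1 -0.5  0.4] n 0.2 err [-0.1 -0.1 -0.2]
-0.24 [-0.5  0.4 -0.4] n -0.31 err [-0.1 -0.1 -0.2]
-0.12 [ 0.3 -0.3  0.1] n 0.1 err [-0.1 -0.1 -0.2]
0.0 [-0.   0.3  0.3] n 0.32 err [-0.1 -0.  -0.2]
 t 43.43 tcp [0.5271 0.0799 0.1981] F [ 0.8  -0.22 -0.24] w 0.0
```

View pics/w7.png

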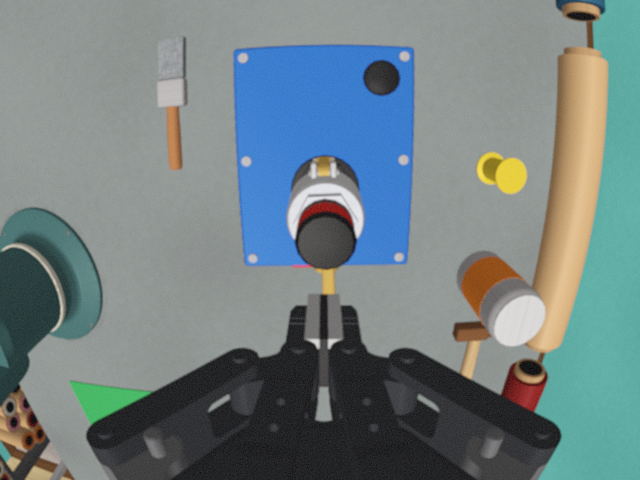

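```bash
python3 - <<'E'
from h import *
phi=np.radians(42); b=np.load("b2.npy")
th=push(-1,phi,0.,.4,.13,6,b=b); st()
for n in("scene","top"):
    p,d=imaging.grab_frame(n); c=p[220:360,310:450] if n=="scene" else p[190:290,220:360]; cv2.imwrite(f"pics/{n}8.png",cv2.resize(c,None,fx=5,fy=5,interpolation=cv2.INTER_CUBIC))
E
```

```text
0.13 [-0.5 -0.  -0.1] n -0.09 err [-0.1  0.  -0.2]
0.26 [-0.3 -0.   0.3] n 0.34 err [-0.1  0.  -0.2]
0.39 [-0.2 -0.4  0.4] n 0.55 err [-0.1  0.1 -0.2]
0.4 [-0.1 -0.8  1.4] n 1.63 err [0.  0.  0.1]
 t 44.67 tcp [0.5272 0.0821 0.1738] F [-0.4   0.15 -0.49] w -0.002
```

View pics/scene8.png

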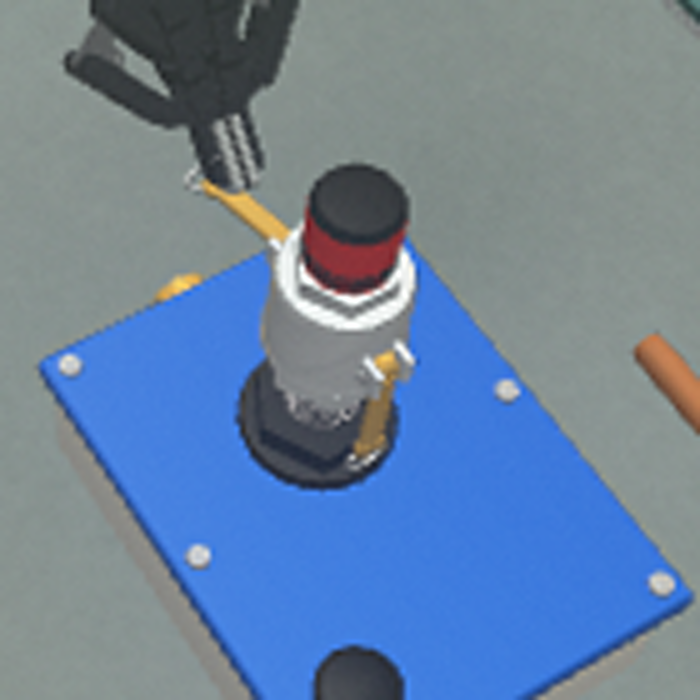

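View pics/top8.png

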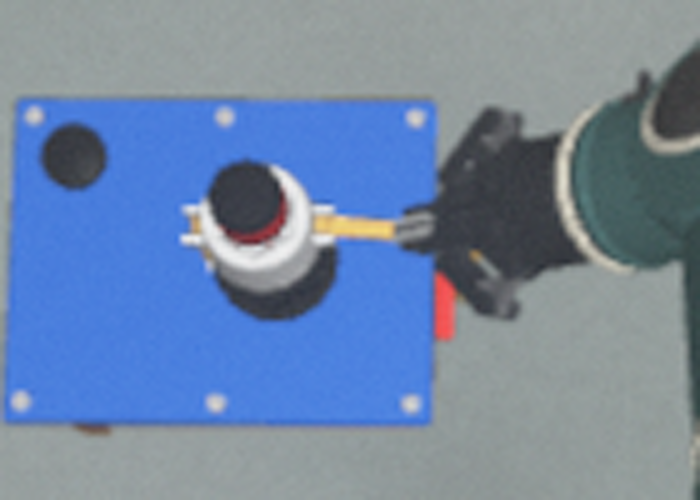

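The +y arm hangs down and the fingertips are near the end of the −y arm. The coupling has yawed about 3°, which doesn't matter. I'll continue with the −y arm.

```bash
python3 - <<'E'
from h import *
phi=np.radians(42); b=np.load("b2.npy")
th=push(-1,phi,.4,1.44,.13,8,b=b)
if th>=1.43:
    th=push(-1,phi,th,1.58,.035,5,v=.05,b=b)
    if th>=1.579: th=push(-1,phi,th,1.8,.016,4.0,v=.05,nf=2,b=b)
st()
p,d=imaging.grab_frame("scene"); cv2.imwrite("pics/s9.png",cv2.resize(p[220:360,310:450],None,fx=5,fy=5,interpolation=cv2.INTER_CUBIC))
E
```

```text
0.53 [-0.2 -0.5  0.4] n 0.58 err [-0.1 -0.1 -0.3]
0.66 [ 0.2 -0.2  0.6] n 0.58 err [-0.1 -0.  -0.3]
0.79 [ 0.1 -0.6  0.4] n 0.72 err [-0.2 -0.  -0.3]
0.92 [-0.1 -1.3  0.1] n 1.07 err [-0.1  0.  -0.3]
1.05 [-0.2 -0.8 -0. ] n 0.66 err [-0.1  0.1 -0.2]
1.18 [-0.4  0.1  0.6] n 0.15 err [-0.1  0.3 -0.1]
1.31 [0.5 0.4 0.2] n -0.32 err [-0.1  0.3 -0. ]
1.44 [0.2 0.8 0.6] n -0.69 err [-0.2  0.4 -0. ]
1.475 [-0.3  0.  -0.1] n -0.05 err [0. 0. 0.]
1.51 [-0.2 -0.1  0.3] n 0.07 err [-0.   0.1  0. ]
1.545 [ 0.  -0.  -0.1] n 0.03 err [-0.   0.1  0. ]
1.58 [-0.2 -0.1  0.5] n 0.09 err [-0.   0.1  0. ]
1.596 [ 0.2 -0.6 -0.5] n 0.58 err [-0.  0. -0.]
1.612 [ 0.8 -1.2 -0.4] n 1.21 err [ 0.1 -0.  -0. ]
1.628 [ 0.8 -3.9  0.2] n 3.92 err [ 0.1 -0.3 -0.1]
1.644 [ 0.7 -7.1 -0.5] n 7.14 err [ 0.2 -0.7 -0.2]
STOP
 t 49.7 tcp [0.5274 0.1225 0.1141] F [ 0.02 -7.5  -0.4 ] w -0.002
```

View pics/s9.png

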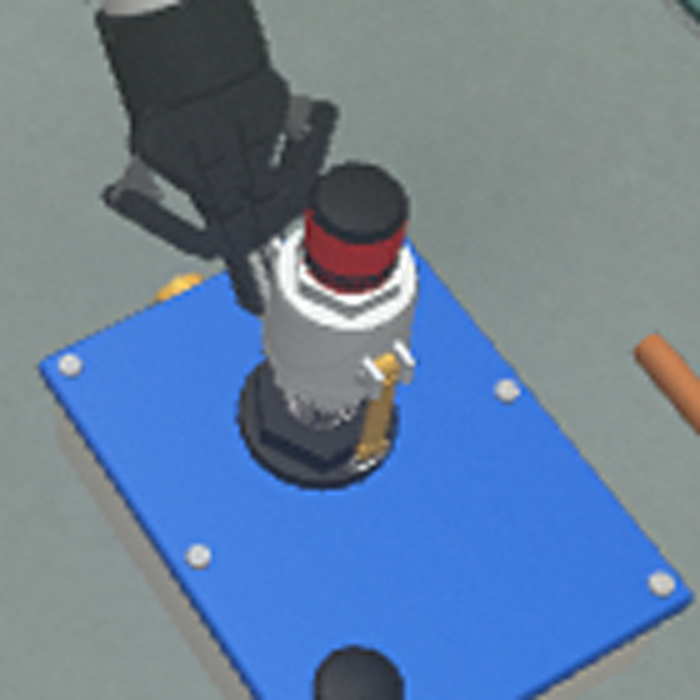

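```bash
python3 - <<'E'
from h import *
p=np.array(monitor.get_position())
robot.line_to(list(p+[0,-.012,.0]),v=.1)
robot.line_to(list(p+[0,-.09,.05]),v=.2); st()
wgrab("w10")
for n in("scene","top"):
    i=imaging.camera_info(n); p,d=imaging.grab_frame(n); np.savez(n+"10.npz",p=p,d=d,W=cloud(d,i)); cv2.imwrite(f"pics/{n}10.png",p)
E
```

```text
t 50.64 tcp [0.527  0.0337 0.1638] F [-0.25 -0.66  0.24] w -0.003
```

View pics/w10.png

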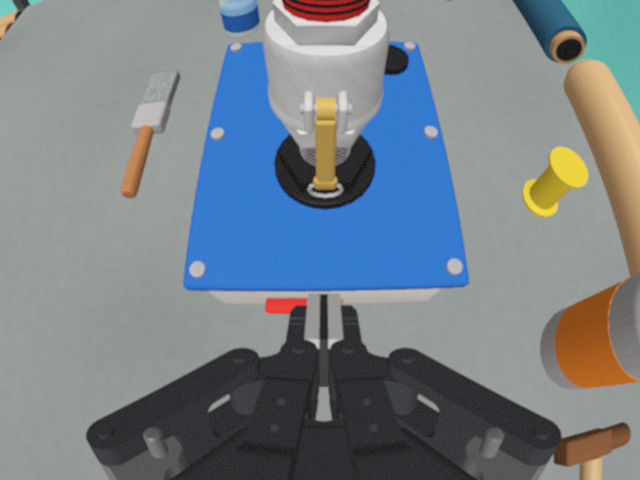

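View pics/top10.png

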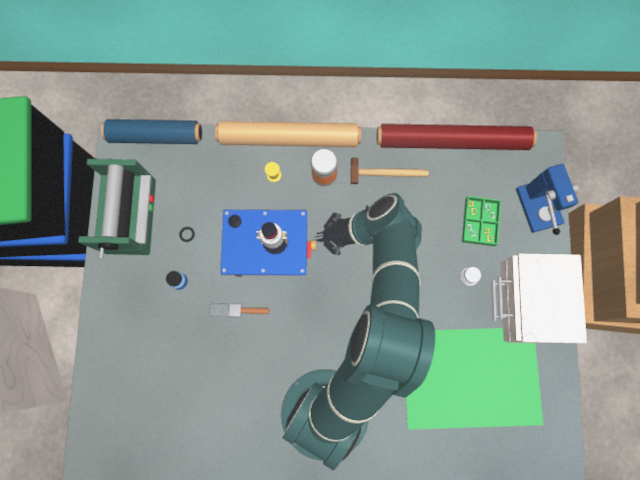

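```bash
python3 - <<'E'
from h import *
for n in ("w10","scene10"):
    z=np.load(n+".npz"); P=z["W"].reshape(-1,3); hsv=cv2.cvtColor(z["p"],cv2.COLOR_BGR2HSV).reshape(-1,3)
    r=np.hypot(P[:,0]-.5275,P[:,1]-.1687)
    a=P[(r<.035)&(P[:,2]>.262)&(P[:,2]<.285)]
    if len(a)>20: print(n,"cap",len(a),a.mean(0).round(4)); 
    A=a[(a[:,2]>.268)] if len(a) else a
    if len(A)>50:
        cf=np.linalg.lstsq(np.c_[A[:,:2]-A[:,:2].mean(0),np.ones(len(A))],A[:,2],rcond=None)[0]; print("tilt",cf.round(3))
    br=(hsv[:,0]>12)&(hsv[:,0]<30)&(hsv[:,1]>110)&(r<.07)&(r>.02)&(P[:,2]>.1)&(P[:,2]<.2)
    for s in(1,-1):
        q=P[br&(s*(P[:,1]-.1687)>.02)]
        for lo in np.arange(.11,.2,.01):
            k=(q[:,2]>lo)&(q[:,2]<lo+.01)
            if k.sum()>2: print(n,s,lo.round(2),k.sum(),"out",(s*(np.median(q[k][:,1])-.1687)).round(4),"x",np.median(q[k][:,0]).round(4))
E
```

```text
w10 -1 0.11 179 out 0.0413 x 0.5273
w10 -1 0.12 157 out 0.0413 x 0.5272
w10 -1 0.13 177 out 0.0415 x 0.5272
w10 -1 0.14 177 out 0.0414 x 0.5272
w10 -1 0.15 201 out 0.0415 x 0.5271
w10 -1 0.16 217 out 0.0414 x 0.5271
w10 -1 0.17 260 out 0.0412 x 0.527
w10 -1 0.18 386 out 0.0398 x 0.527
scene10 cap 291 [0.5312 0.1727 0.2718]
tilt [-0.025 -0.033  0.273]
scene10 1 0.12 8 out 0.0416 x 0.5326
scene10 1 0.14 3 out 0.0402 x 0.5334
scene10 1 0.15 6 out 0.042 x 0.5312
scene10 1 0.16 6 out 0.0421 x 0.5304
scene10 1 0.18 12 out 0.039 x 0.5281
scene10 1 0.19 4 out 0.0363 x 0.5284
```

Both arms hang vertical, 41 to 42 mm out along their whole length. I'll look once more from above to check the coupling's centring and tilt.

```bash
python3 - <<'E'
from h import *
p=np.array(monitor.get_position())
robot.line_to([p[0],p[1]-.03,.36],v=.25)
robot.move_to([.5269,.1685,.3588],down(np.pi/2)); robot.dwell(.2); st()
wgrab("w11")
for n in ("w3","w11","w7"):
    z=np.load(n+".npz"); P=z["W"].reshape(-1,3)
    r=np.hypot(P[:,0]-.5272,P[:,1]-.1688)
    a=P[(r<.04)&(P[:,2]>.268)&(P[:,2]<.285)]
    A=a[(np.hypot(*(a[:,:2]-np.median(a[:,:2],0)).T)<.016)]
    cf=np.linalg.lstsq(np.c_[A[:,:2]-A[:,:2].mean(0),np.ones(len(A))],A[:,2],rcond=None)[0]
    print(n,len(a),a.mean(0).round(4),"bbox",((a.max(0)+a.min(0))/2).round(4),"tilt",cf.round(4))
E
```

```text
t 52.83 tcp [0.5272 0.1671 0.3581] F [ 0.2  -0.02 -0.5 ] w 0.006
w3 2855 [0.527  0.1694 0.2715] bbox [0.5273 0.1679 0.271 ] tilt [-0.005  -0.0074  0.2719]
w11 2916 [0.5274 0.1705 0.2715] bbox [0.5276 0.1696 0.271 ] tilt [ 0.0022 -0.0061  0.2719]
w7 2665 [0.5273 0.1697 0.2715] bbox [0.5271 0.1686 0.271 ] tilt [ 0.0007 -0.009   0.2719]
```

View pics/w11.png

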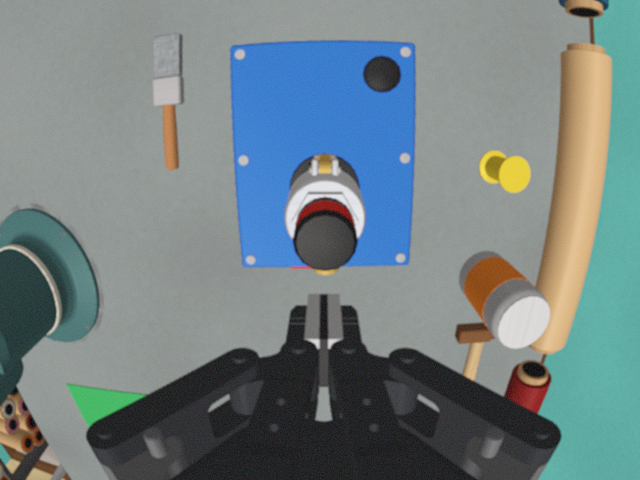

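The coupling is upright and at the same height as before, both arms are down, and the gripper is well clear. I'm handing in.

```bash
python3 - <<'E'
from h import *
robot.hand_in(); st()
E
```

```text
the job is handed in; nothing more can be done
the job is handed in; nothing more can be done
```

The breather coupling is pushed home on the adaptor, both cam arms are down at their stops, and the job is handed in. It was at about 53 s of the 72 s allowed, and no verdict was reported.

- **Push home:** I gripped the coupling by the breather, lowered it straight on, and pushed in steps up to about 23 N. The insertion reading stayed at about 42 mm while the force rose from 16 to 23 N, which is the hard stop. I then eased the load off and let go, with both arms still up.
- **Cam arms:** I swung the +y arm down first with the closed fingertips, then the −y arm. The final pushes at the stops were about 4.5 N and 7 N; the second is slightly over the 5 N you call plenty, but far below 20 N.
- **Last checks:**
  - Both arms hang vertical, 41 to 42 mm out from the axis.
  - The coupling is within about 2 mm of centre, tilted under 0.01 rad, and its cap height is unchanged.
  - I moved nothing else on purpose, and the bystanders look unmoved in the last pictures; I did not measure them.
- **Disagreements:**
  - One rough reading from the scene camera showed a tilt of about 0.04 rad. The closer wrist view, with about ten times the points, did not confirm it.
  - The coupling also turned about 3° on its axis when the first arm closed, which does no harm.

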